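# Clamp a horn joint in the repair cradle with the cam-lever swing clamp

### The job

Clamp the horn joint in its cradle so that it cannot shift while its keys are worked on: push the clamp arm round over the tube until it meets its stop, then push the cam lever all the way down. Do it by pushing with the fingers: lift or carry nothing, do not press on the horn joint itself, and leave the small things round the cradle where they are.

Things in the scene. Friction and masses are not known exactly. Their poses are not given: they have to be found in the camera images.
- cradle: Fixed L-shaped wooden board, 15 mm thick, with two cork-faced V-blocks and, on its left, a steel clamp post. Origin on the bench under the middle of the tube where the clamp presses. x runs along the tube away from the robot, y to the left, z up; the post axis stands 115 mm from the origin along +y. Board: x -53 to 187 mm, y -50 to 50 mm under the tube, out to y 168 mm at the post. The yaw varies.
- post_foot (a point): Point on the vertical axis of the clamp post, at the board's upper face, 15 mm above the bench. The round post is 27 mm thick and 86 mm tall; clamp arm and cam lever turn together about its axis.
- clamp_swing (a joint): Angle of the clamp arm about the post, rad. 0: against its stop, pointing along the cradle's -y, its presser over the tube. Positive: swung away, clockwise from above (at 1.57 it points along the cradle's -x, toward the robot). Range 0 to 1.9; starts at 1.0 to 1.7. Stiff: it stays where it is left; some 2 N moves it, pushed sideways 70 mm from the post.
- strap_end (a point): On the upper face of the clamp arm, above its presser, 115 mm out from the post axis. The arm is a level steel bar 24 mm wide and 12 mm thick that ends 14 mm beyond this point; its faces lie 100 and 112 mm above the bench (5 mm lower once clamped). A nut and thread stand 16 mm above the bar here; collar under the cam at the post.
- presser: Rubber-footed rod, 21 mm wide at the foot, that hangs 28 mm below the clamp arm's end; origin at the middle of the foot's underside, 72 mm above the bench with the lever up, about 3 mm clear of the tube. The cam drives it down 5 mm; it gives on a spring (6 N per mm).
- cam_lever (a joint): Angle of the cam lever about its level pin, rad. 0: raised, pointing 72 degrees above level, outward from the post on the side opposite the arm. It grows as the lever is pushed outward and down in that upright plane; 1.25: level, fully down (end stop). Starts at 0 to 0.15. Stiff: stays where left; 2 to 4 N at its end moves it.
- lever_end (a point): Outer end of the cam lever, 98 mm from its pin. The pin crosses the post axis 130 mm above the bench, square to the arm. The lever's outer 60 mm is a round black grip 17 to 20 mm thick; nearer the pin it is a dark steel fork 24 mm wide. Nothing lies under the lever.
- horn_joint: Loose straight horn section with keys, brass yellow, 340 mm long, 58 mm wide and 61 mm tall over the keys, lying in the V-blocks along the cradle's x, thin end toward the robot. Origin under its middle, 26 mm above the bench (27 mm below the tube axis); keys reach 87 mm above the bench. Tube some 31 mm thick at the clamp.
- mouthpiece: Loose black mouthpiece, 28 mm wide, 92 mm tall, standing right of the tube's near half. Bystander. Origin under its middle.
- oil_bottle: Loose small white bottle with a red needle spout, 33 mm wide, 105 mm tall, standing right of the tube's near half. Bystander. Origin under its middle.
- pad_stack: Loose stack of round leather key pads, 36 mm wide, 23 mm tall, on the bench right of the tube's middle. Bystander. Origin under its middle.
- screwdriver: Loose small screwdriver with a green handle, 120 mm long, 20 mm thick, lying on the bench between the board and the robot, under the swung-out clamp arm. Bystander. Origin under its middle.

How it is judged:
On the way:
1. the clamp arm has been swung over the tube against its stop with the cam lever still up (value of joint clamp_swing below 0.08 rad and value of joint cam_lever below 0.4 rad), for 0.2 s.
At the end, for the whole second after the job is handed in: The clamp arm stands within 0.09 rad of its stop, the cam lever is down (joint above 1.12 of 1.25 rad), the presser bears on the horn joint with more than 5 N, and the horn joint lies at rest in both V-blocks, within about 7 mm sideways, 4 mm in height and 0.06 rad of the cradle's line (value of joint clamp_swing below 0.09 rad and value of joint cam_lever above 1.12 rad and contact force between presser and horn_joint above 5 N and z of horn_joint in the frame of cradle between 0.022 and 0.03 m and y of horn_joint in the frame of cradle between -0.006 and 0.008 m and angle between the y axis of horn_joint and the x axis of cradle, either way round below 0.06 rad and linear speed of horn_joint below 0.01 m/s); the robot touches nothing.
It fails at once if the horn joint was lifted, more than 10 mm off its seat (z of horn_joint in the frame of cradle above 0.036 m).
It fails at once if the horn joint was shoved more than 20 mm from where it lay (distance of horn_joint from where it was at the start of the episode above 0.02 m).
It fails at once if the fingers pressed on the horn joint itself (more than 4 N) (contact force between the fingers and horn_joint above 4 N).
It fails at once if a bystander (mouthpiece, oil bottle, pad stack or screwdriver) was moved more than 25 mm or lifted (distance of any of mouthpiece, oil_bottle, pad_stack, screwdriver from where it was at the start of the episode above 0.025 m).
It also fails if it takes over 51 s, if anything falls off the work surface, if the arm or the gripper's body presses on something with over 40 N, if the wrist force passes 120 N, or if a joint passes its speed limit or range.

### The arm

A 6-joint arm with a two-finger parallel gripper is mounted at the origin on the work surface; the furniture and walls round the work are solid. World frame = base frame: x ahead of the robot, y to its left, z up, the work surface at z = 0. Lengths are in m, angles in rad, forces in N, time in s.
With the tool pointing down it reaches from about 0.325 to 0.775 m from the base axis. Payload 5.5 kg.
Tool frame: the origin (TCP) lies between the finger pads; the fingertips stand 8 mm ahead of it and the grasp point (between the pads) lies 11 mm behind it (tcp_to_tips is the distance from the TCP to the fingertips, in m); z points along the fingers, y is the line along which they close (so a half turn about z gives the same grasp; the last joint's range is limited). The gripper opens to 88 mm and grips with 3 to 60 N. Pads are 20 mm wide; open, the fingers measure 115 mm over their backs; the gripper's body (75 mm by 178 mm) begins 61 mm behind the grasp point.
Start: joints at [1.28, 0.091, 1.231, -0, 1.82, -0.057], TCP at [0.139, 0.584, 0.231] pointing down, gripper open.
Joint ranges: [-2.87, 2.87], [-0.86, 2.18], [0.17, 2.46], [-1.51, 4.65], [0.06, 2.69], [-2.65, 2.65]. Speed limits (rad/s): [2.57, 2.57, 3.01, 3.14, 3.14, 3.14].

### API

Orientations are given as a unit quaternion [w, x, y, z].
In Python, from bench import * gives the robot as it stands. Calls block until the motion is done:
- move_to(position, orientation): joint-space move of the TCP to a pose.
- move_l(position, speed=0.15, orientation=None): straight line of the TCP; orientation=None keeps the orientation; speed is the mean speed in m/s.
- movej(angles): joint-space move.
- gripper_open() and close(): open the fingers fully, or close them until they stop; the grip force is fixed at half the most.
- hold(seconds).
- inverse_kinematics(position, orientation): joint angles nearest the present ones, or None.
- state(): the state.
- get_image(name): name is "side" or "top" or "wrist"; returns a dict with "frame" (400x640x3 uint8, blue, green, red), "depth" (400x640 float32, m along the optical axis (not along the pixel's ray), 0 where there is no reading), "camera_matrix" (3x3 intrinsics, pixels), "k1" (the pictures are not rectified: a ray, as slopes to the right and down, at radius r is drawn at 1 + k1 r^2 times it, then the intrinsics apply), "view" (4x4, takes a point from world to camera coordinates). Camera axes: x right, y up, looking along -z (the intrinsics and any distortion apply to the point x, -y, -z); pixel columns grow to the right and rows downward; lengths in m; the calibration is good to about 2 mm. A picture is of the moment at which its call begins.
A pose or a line that the arm cannot do raises IKError and nothing moves.
- job_done(): hands the job in; it is judged then, once.
The state is a dict: "time": time; "joint_pos": joint angles; "dq": joint speeds; "joint_torque": joint torques, N m; "ee_pos": TCP position; "ee_rot": TCP orientation; "ft_force": force on the tool from outside, world axes, zero at the start; "moment": the same for the moment, N m; "finger_gap": finger opening in m; "finger_force": force on a finger pad.
Only numpy, scipy, OpenCV 4.12 (cv2) and the standard library are available. Lean on these libraries where they do the work, as an engineer would, in place of code of your own. Each camera call takes 0.05 s, during which the arm holds its last target. There are 200 camera calls.

## Working session

There is one attempt and no reset: what is moved stays moved. The work goes in short steps, each a Python script; the robot and the scene stay as the last script left them, time stands still between calls to the robot, and variables do not carry over. Pictures are saved under pics/ and viewed, at most 10 in all, crops included, and the job is handed in when it is done.

```bash
ls; mkdir -p pics; cat > h.py <<'E'
from bench import *
import numpy as np, cv2
def snap(n,f):
    im=get_image(n); cv2.imwrite(f'pics/{f}.png',im['frame']); np.savez(f'pics/{f}.npz',**{k:im[k] for k in('frame','depth','camera_matrix','k1','view')}); return im
def pix(im,u,v,d=None,z=None):
    K=np.array(im['camera_matrix']);k1=float(im['k1']);V=np.array(im['view'])
    p=cv2.undistortPoints(np.array([[[u,v]]],float),K,np.array([k1,0,0,0.]))[0,0]
    ray=np.array([p[0],-p[1],-1.])
    R=V[:3,:3].T; c=-R@V[:3,3]; r=R@ray
    if z is not None: d=(z-c[2])/r[2]
    elif d is None:
        w=im['depth'][int(v)-1:int(v)+2,int(u)-1:int(u)+2]; w=w[w>0]; d=np.median(w) if w.size else np.nan
    return c+d*r
def cloud(im):
    H,W=im['depth'].shape;K=np.array(im['camera_matrix']);V=np.array(im['view'])
    g=np.stack(np.meshgrid(np.arange(W),np.arange(H)),-1).reshape(-1,1,2).astype(float)
    p=cv2.undistortPoints(g,K,np.array([float(im['k1']),0,0,0.]))[:,0]
    d=im['depth'].reshape(-1,1); P=np.c_[p[:,0],-p[:,1],-np.ones(len(p))]*d
    R=V[:3,:3].T
    return ((P-V[:3,3])@V[:3,:3]).reshape(H,W,3)
E
python3 - <<'E'
from h import *
for n in('top','side'): 
    im=snap(n,n+'0'); V=np.array(im['view']);print(n,-V[:3,:3].T@V[:3,3],(im['depth']>0).mean())
print(state())
E
```

```text
pics
top [ 0.45231604 -0.0308768   1.08089211] 0.99575
side [0.65867638 0.79341645 0.59859881] 0.99601171875
{'time': 0.1, 'joint_pos': array([ 1.28031648e+00,  9.17865252e-02,  1.23174754e+00,  1.21805487e-05,
        1.81982523e+00, -5.67111436e-02]), 'dq': array([ 0.00109474, -0.00147922, -0.00401132,  0.00195172,  0.0002413 ,
        0.00075964]), 'joint_torque': array([ 2.71777644e-03, -4.47864926e+01, -4.07565343e+01,  7.00829574e-02,
        2.86228792e-02, -9.01433577e-05]), 'ee_pos': array([0.13891795, 0.58343304, 0.22962831]), 'ee_rot': array([-1.58386634e-04,  1.16616855e-01,  9.93176585e-01, -8.69025619e-04]), 'ft_force': array([ 0.00999926, -0.33248562, -1.18797971]), 'moment': array([ 0.01073961, -0.01300051,  0.0226522 ]), 'finger_force': 0.0, 'finger_gap': 0.0878784577811878}
```

View pics/top0.png

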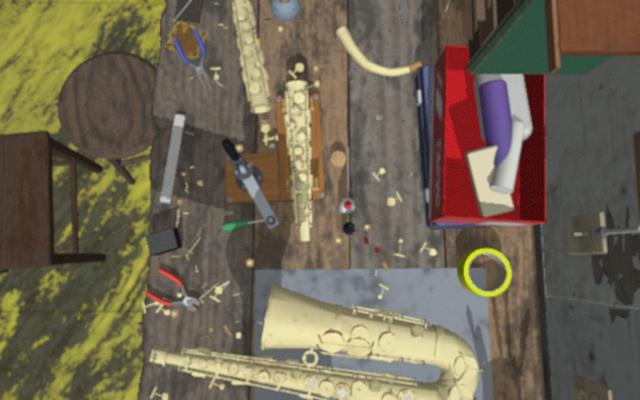

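View pics/side0.png

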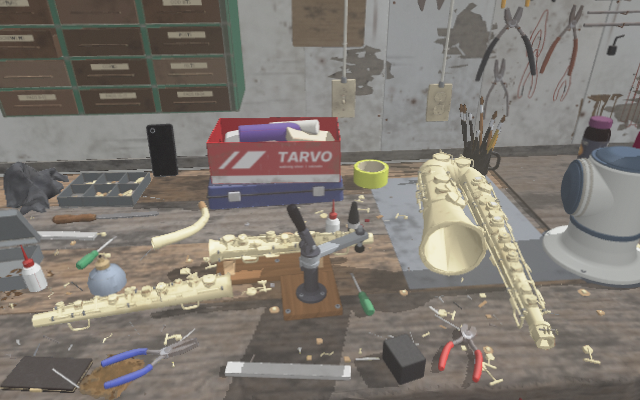

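```bash
python3 - <<'E'
import cv2,numpy as np
from h import cloud,pix
a=cv2.imread('pics/top0.png')[120:250,205:365]
cv2.imwrite('pics/c1.png',cv2.resize(a,None,fx=4.5,fy=4.5,interpolation=cv2.INTER_CUBIC))
im=np.load('pics/top0.npz');C=cloud(im)
for n,(u,v,z) in dict(bl=(226,203,.015),tl=(229,153,.015),strap=(270,218,.112),lever=(228,145,.2),centre=(320,200,0)).items(): print(n,pix(im,u,v).round(3),pix(im,u,v,z=z).round(3))
m=(C[...,2]>.094)&(C[...,2]<.25); ys,xs=np.nonzero(m[120:250,205:350]);
P=C[120:250,205:350][m[120:250,205:350]]
for lo,hi in((.094,.106),(.106,.118),(.118,.14),(.14,.18),(.18,.25)):
    s=P[(P[:,2]>lo)&(P[:,2]<hi)]; print(lo,len(s),s.min(0).round(3) if len(s) else'',s.max(0).round(3) if len(s) else'')
E
```

```text
bl [0.58  0.154 0.   ] [0.578 0.151 0.015]
tl [0.648 0.117 0.2  ] [0.689 0.148 0.015]
strap [0.536 0.046 0.125] [0.537 0.047 0.112]
lever [0.658 0.116 0.22 ] [0.663 0.119 0.2  ]
centre [ 0.588 -0.054  0.001] [ 0.588 -0.054  0.   ]
0.094 14 [ 0.516 -0.11   0.094] [0.651 0.116 0.106]
0.106 754 [0.518 0.029 0.106] [0.649 0.121 0.118]
0.118 136 [0.527 0.037 0.118] [0.647 0.118 0.14 ]
0.14 146 [0.626 0.091 0.14 ] [0.654 0.121 0.18 ]
0.18 203 [0.642 0.103 0.18 ] [0.67  0.128 0.223]
```

View pics/c1.png

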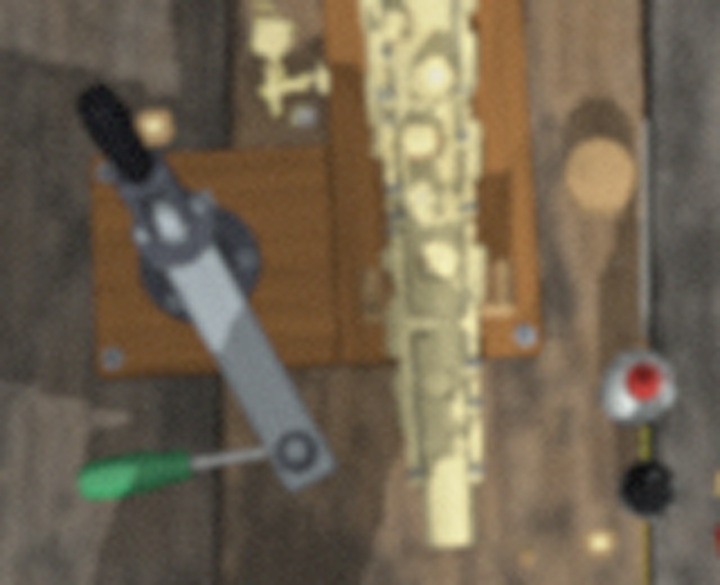

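```bash
python3 - <<'E'
import numpy as np
from h import cloud,pix
im=np.load('pics/top0.npz');C=cloud(im)
f=lambda u,v,z:pix(im,u/4.5+205,v/4.5+120,z=z)
BL,BR=f(100,378,.015),f(540,352,.015)
e=BL-BR; print('edge',np.hypot(*e[:2]),BL.round(4),BR.round(4)); yv=e[:2]/np.hypot(*e[:2]); xv=np.array([yv[1],-yv[0]])
yaw=np.arctan2(xv[1],xv[0]); mid=(BL+BR)[:2]/2
O=mid+xv*.053-yv*.059; post=O+yv*.115
print('yaw',yaw,'O',O,'post',post)
nut=f(296,452,.128)[:2]
sub=C[120:250,205:350].reshape(-1,3); s=sub[(abs(sub[:,2]-.112)<.006)&(sub[:,1]>.02)&(sub[:,1]<.13)]
s=s[(s[:,0]<.635)][:,:2]; c=s.mean(0); d=np.linalg.svd(s-c)[2][0]; d*=-np.sign(d[0])
perp=np.array([-d[1],d[0]]); print('arm c',c,'d',d,'ext',((s-c)@d).min(),((s-c)@d).max(),'perp',np.percentile((s-c)@perp,[2,98]))
tip=c+d*np.percentile((s-c)@d,99.5); print('post from tip',tip-d*.129,'nut',nut,'post from nut',nut-d*.115)
l=sub[(sub[:,2]>.14)&(sub[:,2]<.24)&(sub[:,1]>.05)]
i=l[:,2].argmax(); print('lever top',l[i],'top pts',l[l[:,2]>.205].mean(0))
for P in (post,nut-d*.115):
  q=nut-P; print('swing',np.arctan2(q@-xv,q@-yv))
print('objects', [f(*a).round(3) for a in((640,385,.09),(645,487,.092),(600,175,.023),(130,475,.01),(260,455,.005))])
for n,(x,y,z) in {}.items():pass
E
```

```text
edge 0.21342687084540612 [0.5758 0.1485 0.015 ] [ 0.5902 -0.0644  0.015 ]
yaw 0.06730196468005882 O [ 0.63987109 -0.01322512] post [0.6321372  0.10151453]
arm c [0.57758487 0.07075027] d [-0.86356397 -0.50423929] ext -0.07166334644824703 0.06531833945132363 perp [-0.01218154  0.01197654]
post from tip [0.63313419 0.10318579] nut [0.53129788 0.04422232] post from nut [0.63060774 0.10220984]
lever top [0.66311497 0.11930125 0.22293486] top pts [0.65902747 0.11687725 0.21562059]
swing 1.1214246340008522
swing 1.1095974441153609
objects [array([ 0.566, -0.107,  0.09 ]), array([ 0.52 , -0.109,  0.092]), array([ 0.677, -0.093,  0.023]), array([0.529, 0.133, 0.01 ]), array([0.54 , 0.071, 0.005])]
```

```bash
cat >> h.py <<'E'
from scipy.spatial.transform import Rotation as Rn
post=np.array([.632,.1023]); yaw=.067
xv=np.array([np.cos(yaw),np.sin(yaw)]); yv=np.array([-xv[1],xv[0]])
def ori(y2):   # tool down, closing line along y2
    y=np.r_[y2,0]; z=np.array([0,0,-1.]); q=Rn.from_matrix(np.c_[np.cross(y,z),y,z]).as_quat(); return q[[3,0,1,2]]
def armpose(s,r,back,z):
    d=-np.cos(s)*yv-np.sin(s)*xv; n=np.array([-d[1],d[0]])
    return np.r_[post+r*d-back*n,z],ori(n)
E
python3 - <<'E'
from h import *
close()
p,q=armpose(1.11,.075,.045,.27); move_to(p,q)
p[2]=.104; move_l(p,.12)
f0=state()['ft_force'];print(f0,state()['ee_pos'],p,state()['finger_gap'],state()['time'])
for s in np.arange(1.2,0.12,-.1):
    p,q=armpose(s,.075,.0255,.104); move_l(p,.06,q)
    f=state()['ft_force']-f0; print(round(s,2),f.round(1),round(state()['time'],1))
    if np.linalg.norm(f)>20: break
snap('top','top1')
E
```

```text
[-0.09569275  0.64165112 -0.15359041] [0.54506586 0.10346484 0.1050685 ] [0.54454269 0.10340405 0.104     ] 0.0003854017192760567 5.225
1.2 [ 0.2 -0.  -0.6] 5.6
1.1 [ 0.1 -0.3 -0.8] 5.9
1.0 [-0.3 -0.8 -0.1] 6.2
0.9 [ 0.7 -0.7  0.6] 6.4
0.8 [-0.6 -0.2 -0. ] 6.7
0.7 [ 0.  -0.5 -0.2] 7.0
0.6 [-0.3 -0.6  0.2] 7.3
0.5 [ 0.4 -0.4 -0.1] 7.6
0.4 [-0.5 -0.4  0.6] 7.9
0.3 [-0.1  0.1 -0.1] 8.1
0.2 [-0.7 -0.3 -0.1] 8.4
```

```bash
python3 - <<'E'
import cv2
from h import *
im=snap('side','side1')
a=cv2.imread('pics/top1.png')[110:250,190:350];b=im['frame'][170:310,230:390]
cv2.imwrite('pics/c2.png',cv2.resize(np.hstack([a,b]),None,fx=2.5,fy=2.5,interpolation=cv2.INTER_CUBIC))
E
```

```text
(no output)
```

View pics/c2.png

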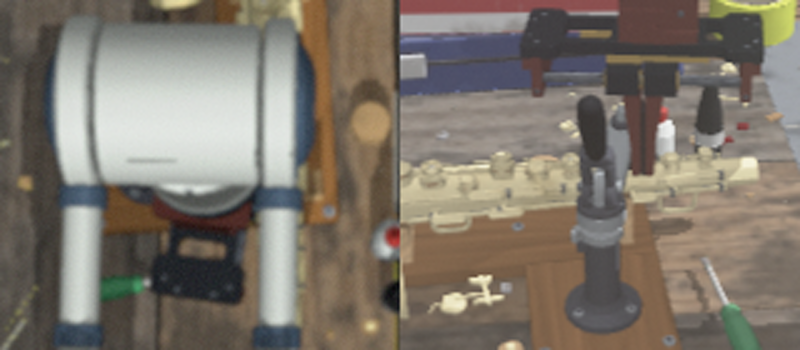

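The right-hand picture (side camera) shows the closed fingers (about 645,135) against the clamp arm, which has swung well round towards the tube. I'll carry on to the stop, watching the force.

```bash
python3 - <<'E'
from h import *
f0=state()['ft_force']
for s in np.arange(.17,-0.2,-.02):
    p,q=armpose(s,.075,.0255,.104); move_l(p,.03,q); hold(.1)
    f=state()['ft_force']-f0; print(round(s,2),f.round(1),round(state()['time'],1))
    if f[0]<-9: break
hold(.3); print(state()['ee_pos'],p,state()['ft_force']-f0)
p2=p.copy(); p2[:2]-=xv*.03; move_l(p2,.1); p2[2]=.29; move_l(p2,.2)
move_to(np.r_[.45,.1,.33],q); snap('top','top2');snap('side','side2')
import cv2
a=cv2.imread('pics/top2.png')[110:250,190:350];b=cv2.imread('pics/side2.png')[170:310,230:390]
cv2.imwrite('pics/c3.png',cv2.resize(np.hstack([a,b]),None,fx=2.5,fy=2.5,interpolation=cv2.INTER_CUBIC)); print(state()['time'])
E
```

```text
0.17 [-1.  -0.1 -0. ] 8.9
0.15 [-1.2  0.8  0.5] 9.2
0.13 [-0.1  1.3 -0.1] 9.6
0.11 [-0.7 -0.  -0.4] 9.9
0.09 [-0.7  0.1  0.3] 10.3
0.07 [-0.7  0.1 -0.4] 10.6
0.05 [-1.5 -0.6  0.2] 11.0
0.03 [-0.3 -0.8 -1. ] 11.3
0.01 [-0.1  0.3 -0.4] 11.7
-0.01 [-0.5 -0.3  0.1] 12.0
-0.03 [-0.9 -0.1 -1.1] 12.4
-0.05 [-0.  -0.7 -0.7] 12.7
-0.07 [-1.5  0.6 -0.4] 13.1
-0.09 [-9.5 -0.1  2.2] 13.4
[0.61697624 0.02428255 0.10391732] [0.61854032 0.02423537 0.104     ] [-8.1995476   0.36930322  2.02827123]
16.0583
```

View pics/c3.png

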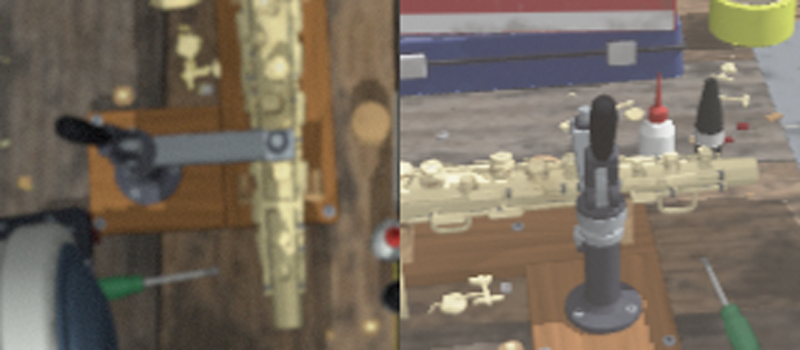

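The arm now lies over the tube, level with the board's line, with its nut at (278,142). The lever still stands raised at (75,128), and the horn has not moved. Next I measure the lever and arm.

```bash
python3 - <<'E'
from h import *
for f in('top2','side2'):
    C=cloud(np.load(f'pics/{f}.npz')).reshape(-1,3); w=np.c_[(C[:,:2]-post)@xv,(C[:,:2]-post)@yv,C[:,2]]
    l=w[(abs(w[:,0])<.03)&(w[:,1]>-.02)&(w[:,1]<.12)&(w[:,2]>.15)&(w[:,2]<.24)]
    for z in np.arange(.15,.235,.01):
        s=l[abs(l[:,2]-z)<.005]
        if len(s)>2: print(f,z.round(3),len(s),np.percentile(s,[3,50,97],axis=0)[:,:2].round(4).tolist())
    a=w[(abs(w[:,2]-.112)<.005)&(w[:,1]<-.03)&(w[:,1]>-.13)&(abs(w[:,0])<.04)]
    if f=='top2': print('arm',np.polyfit(a[:,1],a[:,0],1),len(a),a[:,1].min())
E
```

```text
top2 0.15 13 [[-0.0114, 0.001], [-0.008, 0.0028], [0.0097, 0.0143]]
top2 0.16 33 [[-0.0112, 0.0027], [-0.0061, 0.0066], [0.0108, 0.0172]]
top2 0.17 50 [[-0.0104, 0.007], [-0.0036, 0.0106], [0.0108, 0.0191]]
top2 0.18 21 [[-0.0073, 0.0104], [-0.0024, 0.0132], [0.0066, 0.02]]
top2 0.19 27 [[-0.0082, 0.013], [-0.0024, 0.0164], [0.0072, 0.0249]]
top2 0.2 32 [[-0.0084, 0.0162], [-0.0037, 0.0204], [0.0075, 0.0307]]
top2 0.21 40 [[-0.0081, 0.0201], [-0.002, 0.0243], [0.0077, 0.0394]]
top2 0.22 78 [[-0.0075, 0.0257], [0.0001, 0.033], [0.0079, 0.042]]
arm [0.01305066 0.00073642] 518 -0.12913156557460168
side2 0.15 13 [[-0.0078, 0.016], [0.009, 0.0194], [0.0139, 0.022]]
side2 0.16 53 [[-0.0085, 0.0163], [0.0037, 0.0209], [0.0138, 0.0232]]
side2 0.17 54 [[-0.0089, 0.0113], [0.0033, 0.0218], [0.0131, 0.0274]]
side2 0.18 36 [[-0.0043, 0.0232], [0.0036, 0.0293], [0.0105, 0.0328]]
side2 0.19 37 [[-0.0057, 0.0264], [0.0032, 0.0341], [0.0106, 0.0376]]
side2 0.2 44 [[-0.0056, 0.032], [0.0036, 0.0385], [0.011, 0.0423]]
side2 0.21 53 [[-0.0061, 0.0348], [0.0035, 0.0409], [0.0111, 0.0446]]
side2 0.22 60 [[-0.0054, 0.0315], [0.0021, 0.0381], [0.0095, 0.0448]]
```

```bash
python3 - <<'E'
from h import *
q=ori(xv)
def tp(e,r=.082,t=.0095):
    e=np.radians(e); o=r*np.cos(e)-t*np.sin(e); z=.13+r*np.sin(e)+t*np.cos(e)
    return np.r_[post+yv*(o-.010),z+.008]
p=tp(82); a=p.copy(); a[2]=.33; a[:2]-=yv*.008
move_to(a,q); b=a.copy(); b[2]=p[2]; move_l(b,.12)
hold(.2); f0=state()['ft_force']; print(f0.round(1),state()['time'])
for e in list(np.arange(80,8,-6))+list(np.arange(8,-12,-1.5)):
    p=tp(e); move_l(p,.05); 
    if e<9: hold(.1)
    f=state()['ft_force']-f0; print(e,f.round(1),state()['ee_pos'].round(4)[1:],round(state()['time'],1))
    if f[2]>18 or np.linalg.norm(f)>30: break
hold(.3); print((state()['ft_force']-f0).round(1),state()['ee_pos'],p)
u=state()['ee_pos'].copy(); u[2]+=.13; move_l(u,.15)
move_to(np.r_[.45,.1,.33],q); snap('top','top3');snap('side','side3')
import cv2
a=cv2.imread('pics/top3.png')[110:250,190:350];b=cv2.imread('pics/side3.png')[170:310,230:390]
cv2.imwrite('pics/c4.png',cv2.resize(np.hstack([a,b]),None,fx=2.5,fy=2.5,interpolation=cv2.INTER_CUBIC)); print(state()['time'])
C=cloud(np.load('pics/top3.npz')).reshape(-1,3); w=np.c_[(C[:,:2]-post)@xv,(C[:,:2]-post)@yv,C[:,2]]
l=w[(abs(w[:,0])<.007)&(w[:,1]>.03)&(w[:,1]<.12)&(w[:,2]>.11)]
print('lever top',np.polyfit(l[:,1],l[:,2],1),l[:,1].max(),np.median(l[:,2]))
a=w[(abs(w[:,2]-.107)<.006)&(w[:,1]<-.03)&(w[:,1]>-.13)&(abs(w[:,0])<.04)]
print('arm',np.polyfit(a[:,1],a[:,0],1),np.median(a[:,2]))
E
```

```text
[-0.1  0.1  0.3] 18.075
80 [ 0.5 -0.7 -0.3] [0.0977 0.2203] 18.4
74 [ 0.6 -0.1 -0.1] [0.1061 0.2193] 18.8
68 [ 0.5 -0.7 -0.9] [0.1145 0.2175] 19.1
62 [-0.  -0.5 -0.6] [0.1228 0.2146] 19.4
56 [ 0.7 -0.   1. ] [0.1307 0.2111] 19.7
50 [ 0.7 -0.5  0.4] [0.1381 0.2066] 20.1
44 [ 0.2 -0.3 -0.4] [0.145  0.2014] 20.4
38 [-0.4 -0.7  0.1] [0.1514 0.1955] 20.7
32 [-0.2 -0.6 -0.3] [0.157 0.189] 21.0
26 [ 0.8  0.  -0.6] [0.162  0.1819] 21.4
20 [ 0.9 -0.  -0.2] [0.1662 0.1743] 21.7
14 [ 0.8 -0.3 -0.5] [0.1696 0.1665] 22.0
8.0 [ 0.3  0.1 -0.1] [0.1721 0.1585] 22.4
6.5 [ 0.4 -0.8  0.7] [0.1726 0.1568] 22.8
5.0 [1.2 0.8 0.8] [0.173  0.1546] 23.1
3.5 [ 0.7 -0.3  0.7] [0.1734 0.1523] 23.5
2.0 [1.5 0.3 0.9] [0.1738 0.1501] 23.8
0.5 [ 0.5 -0.  -0.2] [0.1741 0.1481] 24.2
-1.0 [-0.7 -0.4  7.3] [0.1742 0.1476] 24.5
-2.5 [-3.7 -2.3 13.2] [0.1742 0.1473] 24.9
-4.0 [-6.6 -3.5 16.9] [0.1743 0.1471] 25.2
-5.5 [-8.3 -4.1 24.4] [0.1744 0.1468] 25.6
[-8.4 -4.5 23.8] [0.62784898 0.17436138 0.14686797] [0.62714392 0.17467028 0.13959691]
27.875
lever top [0.03569699 0.1347676 ] 0.09517797173325258 0.13740551337179524
arm [0.00932848 0.00041692] 0.10687365269381383
```

View pics/c4.png

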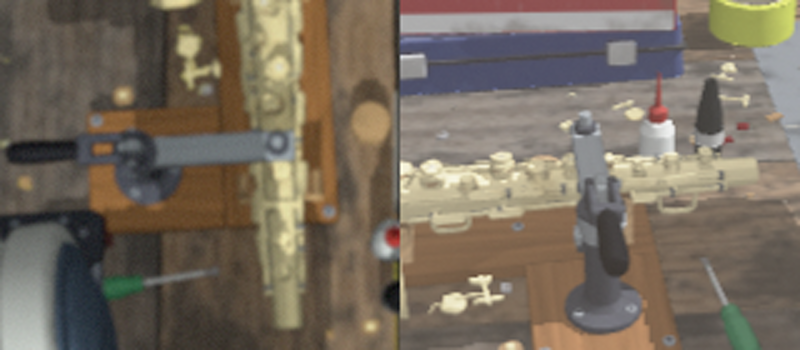

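The lever lies level at (40,152) and met its stop firmly. The arm is still over the tube (nut at 278,142) and 5 mm lower, and the horn and bystanders are where they were. The hand is clear, so I'm handing in.

```bash
python3 -c "
from bench import *
print(job_done())"
```

```text
the job is handed in; nothing more can be done
None
```

The job is handed in: the clamp arm is against its stop over the tube, the cam lever is fully down, and in the last pictures the horn joint and the small things were unmoved; the presser force and final verdict were not reported back to me.

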